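# Fit the idler wheel and hold back the belt tensioner

## Robot

A 6-joint arm with a two-finger parallel gripper is mounted at the origin on a cart in front of the work surface, level with it; the furniture and walls round the work are solid. World frame = base frame: x ahead of the robot, y to its left, z up, the work surface at z = 0. Lengths are in mm, angles in rad, forces in N, time in s.
With the tool pointing down it reaches from about 350 to 975 mm from the base axis. Payload 7.1 kg.
Tool frame: the origin (TCP) lies at the very end of the fingers, on their centre line; the grasp point (between the pads) lies 19 mm behind it; y points along the fingers, x is the direction in which the jaws open and shut, and the axes are right-handed (so a half turn about y gives the same grasp; the last joint's range is limited). The gripper opens to 88 mm and grips with 3 to 60 N. Pads are 20 mm wide; open, the fingers measure 115 mm over their backs; the gripper's body (75 mm by 178 mm) begins 61 mm behind the grasp point.
Start: joints at [1.192, 0.423, 1.63, -0, 1.089, -0.019], TCP at [220.022, 584.974, 222.675] pointing down, gripper open.
Joint ranges: [-3, 3], [-0.9, 2.11], [0.09, 2.58], [-1.31, 4.45], [0.11, 2.69], [-2.54, 2.54]. Speed limits (rad/s): [2.39, 2.39, 3.01, 3.14, 3.14, 3.14].

## Interface

Orientations are given as a rotation vector (axis times angle).
In Python, from workcell import ctrl gives the robot as it stands. The module is installed in compiled form; this text tells all that it offers.
- The arm moves only by the tool carry_out, never from a script. Its arguments are lists of equal length, an entry for each row: "delta_pos": the shift along the tool's x, y, z in cm, a list of three; "rotation": the turn, a rotation vector about the tool's x, y, z in rad, a list of three. In form: {"delta_pos": [[dx, dy, dz], ...], "rotation": [[wx, wy, wz], ...]}. A call has 1 to 12 rows; each row is the pose to reach, as a shift and turn from the pose commanded when the call began, along the tool's axes at that moment; what a row does not reach only later rows make up. A row lasts 1/12 s, in which the tool goes at most 41.7 mm and 7.16 degrees, less where a joint would pass 70% of its speed; a pose out of reach is approached as far as the arm can. A call with a gripper value outside its range is refused whole. "hand" is the closure in counts, from 0 (fully open) to 255 (shut), set as the call begins (left out, the last holds). The fingers move at their own pace and stop on an object; the grip force is fixed at half the most. Time passes only in rows, so rows that repeat a pose let the fingers close. It gives the time, the measured TCP pose, the force and the opening at its end, in the units of the state.
- ctrl.get_obs(): the state, without advancing time (a new reading comes with each control period).
- ctrl.get_image(name): name is "scene" or "top" or "wrist"; returns the picture (480x640x3 uint8, red, green, blue); there is no depth.
- ctrl.camera_info(name): a dict with "fov_y" (degrees; the focal length in pixels is half the picture's height over the tangent of half this angle, whatever the lens; pixels are square), "cx", "cy" (the principal point, pixels), "R" (3x3) and "t" (3): a world point X has camera coordinates R X + t; the wrist camera has in their place "T_tool_cam" (4x4, takes a point from camera to tool coordinates, whose origin is the TCP and whose axes are the tool frame's). Camera axes: x right, y down, z forward; pixel columns grow to the right and rows downward; lengths in mm; the calibration is good to about 2 mm. A picture is of the moment at which its call begins: read the wrist's pose just before it. camera_info takes no time and is no camera call.
- ctrl.close_job(): hands the job in, once; it reports no verdict.
The state is a dict: "t": time; "qpos": joint angles; "qvel": joint speeds; "joint_torque": joint torques, N m; "ee_pos": TCP position; "orientation": TCP orientation; "ft_force": force on the tool from outside, world axes, zero at the start; "moment": the same for the moment, N m; "width": finger opening in mm.
Only numpy, scipy, OpenCV 4.12 (cv2) and the standard library are available. Lean on these libraries where they do the work, as an engineer would, in place of code of your own. Each camera call takes 0.05 s, during which the arm holds its last target.

## Task

The small belt grinder lying on the bench needs a new belt: first hang the loose black-tyred orange idler wheel by its bore on the bare steel post, down on the post's shoulder, and let go of it. Then, by its red knob, push the sprung yellow tensioner arm back past the click of its ratchet until it is nearly at its far stop, and finish holding it there with the gripper, not letting it rest on the pawl, so that the belt can be slipped on. Leave the other things on the bench where they are.

Things in the scene. Friction and masses are not known exactly. Their poses are not given: they have to be found in the camera images.
- grinder_frame: Grinder frame, fixed to the bench: green plate 180 (x) x 240 (y) mm, top 14 mm above the bench; black drive wheel (52 mm across, at x +40, y -80 mm, top 66 mm), upright steel platen (66 mm along y, at x +74, y 0, top 60 mm), bare idler post, tensioner. Origin on the bench, plate centre at x -5 mm; z up; at yaw 0 x points away from the robot (yaw within 0.25 rad).
- idler_seat (a point): Top of the shoulder of the bare idler post, on the post's axis, 32 mm above the bench (in the frame's axes at x +40, y +80 mm). Shoulder 24 mm across; the post above it is 12 mm across, 42 mm tall (top 74 mm above the bench), its top 6 mm tapered.
- idler_center (a point): Centre of the loose idler wheel: 52 mm across, 28 mm thick, black tyre, orange hub, straight bore of 16 mm right through, alike from both sides; about 120 g. It starts lying flat on the bench, bore upright (z of this point is along the bore).
- tension_pivot (a point): Pivot of the yellow tensioner arm, on the vertical pivot axis, 37 mm above the bench (in the frame's axes at x -35, y -95 mm).
- tension_knob: Red upright round knob on the free end of the tensioner arm, 20 mm across and 42 mm tall, turning freely on its own pin, 120 mm from the pivot axis. Origin at the centre of its foot, which is 42 mm above the bench (knob spans 42 to 84 mm); the yellow arm below it is about 11 mm thick with a 26 mm round end.
- tension_arm (a joint): Arm angle: 0 at rest (sprung on its near stop, knob toward the robot, arm 0.4 rad short of the frame's y direction), grows as the knob goes away from the robot (clockwise from above), 0.8 rad at the far stop. The spring pushes to 0: 3.5 N at the knob at rest, 8.7 N at the stop. The ratchet clicks at about 0.47 rad; let go beyond that, the arm falls back and hangs there on the pawl.
- pawl (a joint): Angle of the copper ratchet pawl, a sprung ramp under the arm: 0 is up (at rest, and again once the arm has clicked past it), up to about 0.25 rad while the passing arm presses it down.
- pawl_tip (a point): Free end of the copper pawl, below the arm, about 66 mm from the arm's pivot.
- brass_weight: Bystander: brass hold-down weight, 54 mm across, 63 mm tall; origin at the centre of its underside. It and the idler wheel may stand in either of two places right of the grinder.
- mixing_cup: Bystander: clear mixing cup, 67 mm across, 70 mm tall; origin at the centre of its underside.
- masking_tape: Bystander: roll of masking tape, 104 mm across, 25 mm tall; origin at the centre of its underside.
Not all that is in view belongs to the job. Leave any blue or purple look-alike of the part that bears idler_center alone.

How it is judged:
By the outcome, as a careful person would: the job done as asked, in the order asked, and still so for the second after the job is handed in, while the arm keeps its last pose, push and grip.
It also fails if it takes over 58 s, if anything falls off the work surface, if the arm or the gripper's body presses on something with over 40 N, if the wrist force passes 120 N, or if a joint passes its speed limit or range.

## Working session

There is one attempt and no reset: what is moved stays moved. The work goes in short steps, Python scripts to look and compute and a tool call to move; the robot and the scene stay as the last step left them, time stands still between calls to the robot, and variables do not carry over. Pictures are saved under pics/ and viewed, and the job is handed in when it is done.

Besides the shell and the picture viewer there is one more tool, called after "Emit:" by a JSON object that holds its "method" and its "body", one argument or row to a line. carry_out: Moves the arm, as the interface text tells. Its arguments: {"type":"object","properties":{"delta_pos":{"type":"array","items":{"type":"array","items":{"type":"number"}}},"rotation":{"type":"array","items":{"type":"array","items":{"type":"number"}}},"hand":{"type":"number"}},"required":["delta_pos","rotation"]}

```bash
mkdir -p pics; python3 - <<'E'
from workcell import ctrl
import cv2,json,numpy as np
print(ctrl.get_obs())
for n in ["scene","top","wrist"]:
    print(n,ctrl.camera_info(n))
    cv2.imwrite(f"pics/{n}0.png",ctrl.get_image(n)[:,:,::-1])
E
```

```text
{'t': 0.0, 'qpos': array([ 1.19200671e+00,  4.23819946e-01,  1.63067116e+00, -1.45126430e-05,
        1.08861770e+00, -1.89825273e-02]), 'qvel': array([-1.23985099e-03,  2.07804551e-04, -8.58554130e-04,  1.33164846e-05,
       -1.11394164e-03, -7.32479740e-04]), 'joint_torque': array([-1.89569248e-03, -5.44590175e+01, -2.73678982e+01,  6.42907410e-02,
        2.23574118e-02, -7.05519483e-05]), 'ee_pos': array([219.82385621, 584.47660665, 221.92215211]), 'orientation': array([-1.35907568, -0.93928154,  0.94135599]), 'ft_force': array([-0.19502486, -0.4411464 ,  1.01575451]), 'moment': array([ 0.0092709 , -0.02501747,  0.03853526]), 'width': 87.88736240871415}
scene {'fov_y': 55.162345251878136, 'cx': 326.90053745812094, 'cy': 239.7255557697877, 'R': array([[ 0.75697709, -0.6532802 ,  0.01451412],
       [-0.3226431 , -0.39298799, -0.8610818 ],
       [ 0.56823157,  0.64713632, -0.50825925]]), 't': array([-399.63492184,  247.73591816,  775.97871754])}
top {'fov_y': 53.76614794187155, 'cx': 318.9859646358203, 'cy': 231.2292976181649, 'R': array([[ 0.04279523, -0.99905924, -0.00701513],
       [-0.9750603 , -0.04023464, -0.21826266],
       [ 0.21777507,  0.01618077, -0.97586485]]), 't': array([  -5.94141937,  536.01418449, 1028.96400026])}
wrist {'fov_y': 64.64406244880131, 'cx': 319.122502822609, 'cy': 235.8943987078375, 'T_tool_cam': array([[ 9.99999709e-01, -1.26934401e-05,  7.63173628e-04,
         6.52090888e-01],
       [-7.32137973e-04, -2.98638375e-01,  9.54366064e-01,
        -1.63257090e+02],
       [ 2.15798743e-04, -9.54366345e-01, -2.98638297e-01,
         8.25074851e+01],
       [ 0.00000000e+00,  0.00000000e+00,  0.00000000e+00,
         1.00000000e+00]])}
```

View pics/scene0.png

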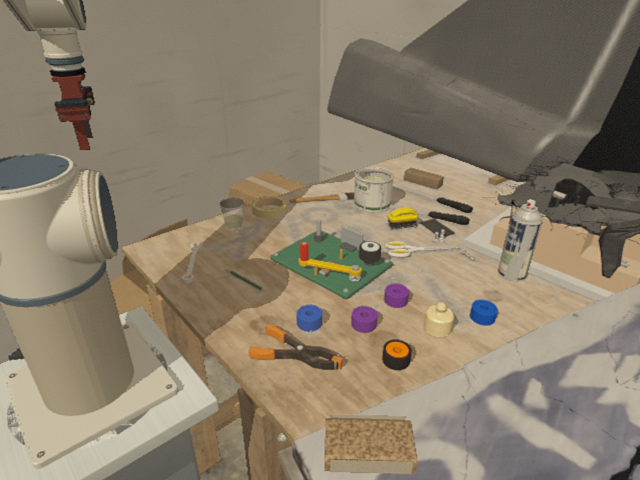

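View pics/top0.png

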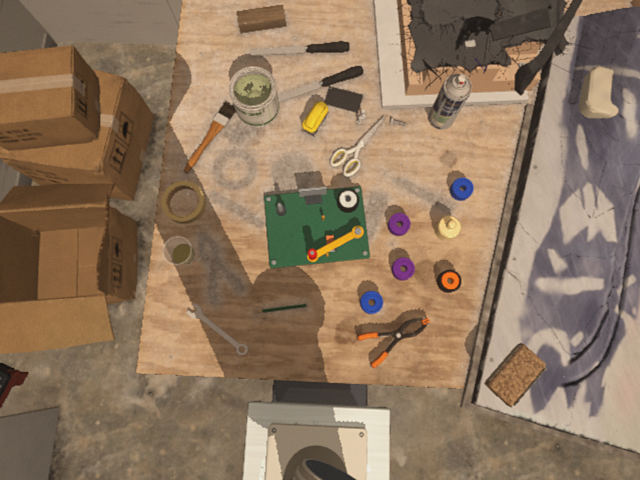

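View pics/wrist0.png

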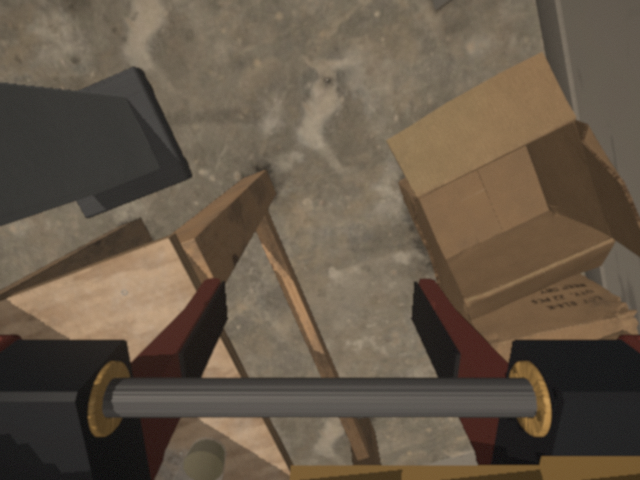

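Candidates for the idler, as top-view pixels: orange hub with black tyre (449,281), purple rings (399,224) and (402,268), blue rings (371,302) and (461,188), and the fixed drive wheel (347,200). I choose the orange one at (449,281) and will check it in a close crop.

```bash
cat > h.py <<'E'
from workcell import ctrl
import cv2,numpy as np
from scipy.spatial.transform import Rotation as Ro
def cam(n,obs=None):
    c=ctrl.camera_info(n); f=240/np.tan(np.radians(c['fov_y'])/2)
    if 'R' in c: R,t=np.array(c['R']),np.array(c['t'])
    else:
        T=np.array(c['T_tool_cam']); Rt=Ro.from_rotvec(obs['orientation']).as_matrix()
        Rc=Rt@T[:3,:3]; p=Rt@T[:3,3]+obs['ee_pos']; R=Rc.T; t=-R@p
    return f,c['cx'],c['cy'],R,t
def proj(C,X):
    f,cx,cy,R,t=C; x=np.atleast_2d(X)@R.T+t
    return np.c_[cx+f*x[:,0]/x[:,2],cy+f*x[:,1]/x[:,2]]
def unproj(C,u,v,z):
    f,cx,cy,R,t=C; d=R.T@np.array([(u-cx)/f,(v-cy)/f,1]); o=-R.T@t
    return o+d*(z-o[2])/d[2]
def crop(img,x0,y0,x1,y1,s,fn):
    cv2.imwrite(fn,cv2.resize(img[y0:y1,x0:x1,::-1],None,fx=s,fy=s,interpolation=cv2.INTER_CUBIC))
E
python3 - <<'E'
import cv2
a=cv2.imread('pics/top0.png'); b=cv2.imread('pics/scene0.png')
from h import crop
crop(a[:,:,::-1],255,170,385,280,6,'pics/c1.png')
crop(a[:,:,::-1],380,240,480,310,8,'pics/c2.png')
crop(b[:,:,::-1],265,210,425,330,5,'pics/c3.png')
crop(b[:,:,::-1],360,320,440,380,8,'pics/c4.png')
E
```

```text
(no output)
```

View pics/c1.png

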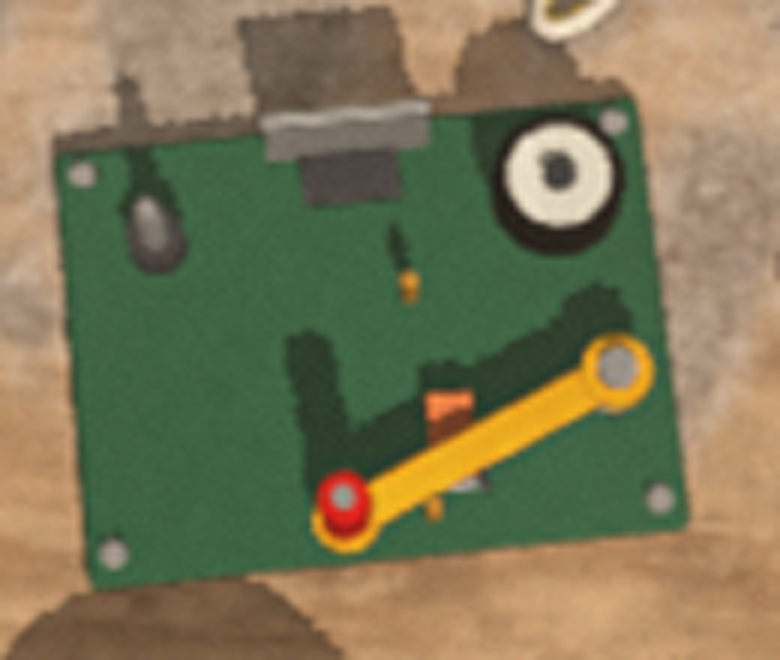

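View pics/c2.png

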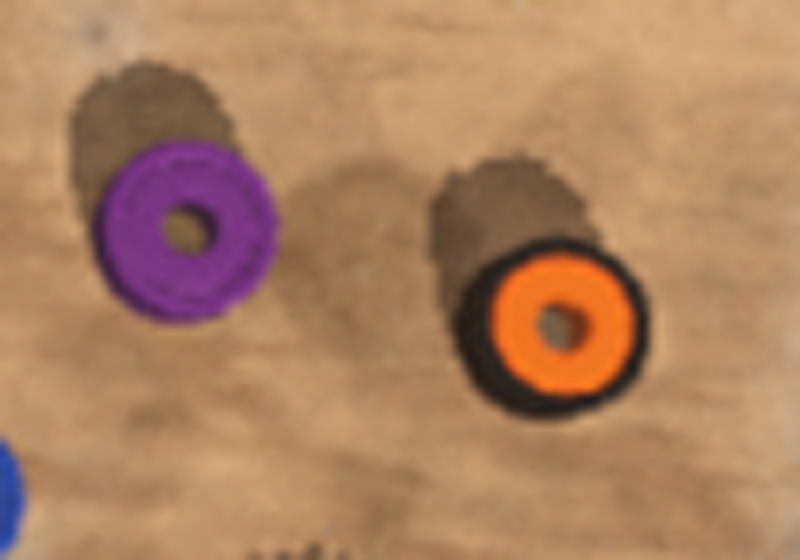

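View pics/c3.png

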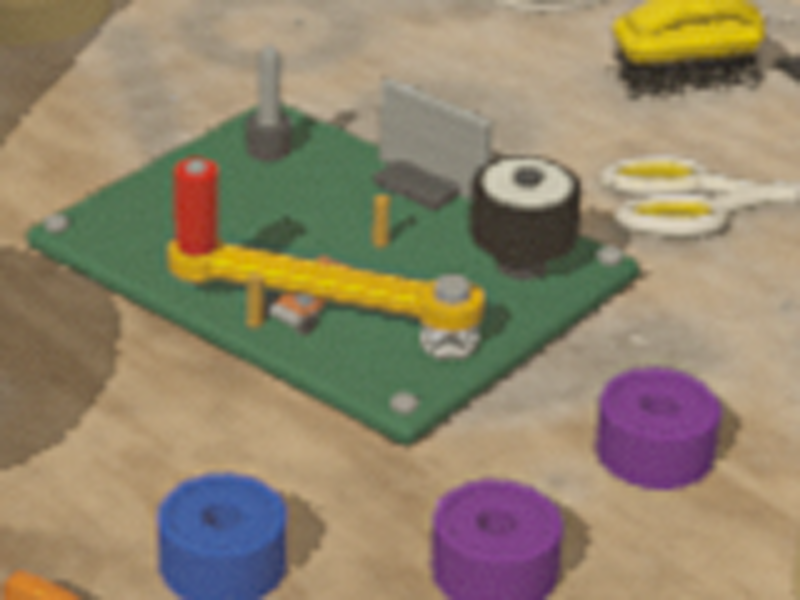

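View pics/c4.png

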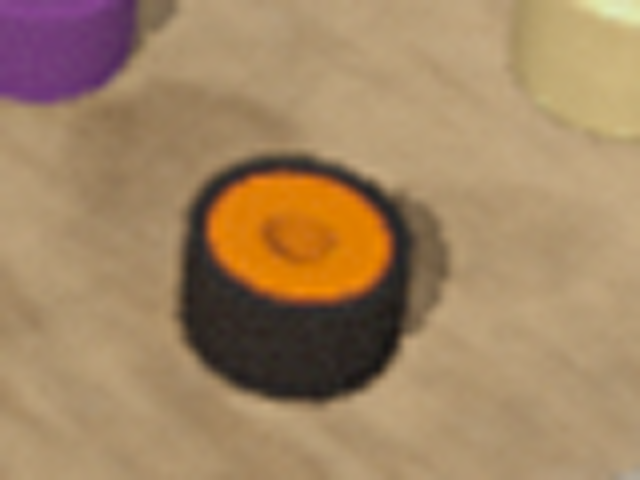

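```bash
cat > fit.py <<'E'
from h import *
from scipy.optimize import least_squares
T,S=cam('top'),cam('scene')
pt=lambda X,Y,s,x0,y0:((X+.5)/s-.5+x0,(Y+.5)/s-.5+y0)
a=-0.4 # arm rest
L=120
# arm at theta: direction from pivot = +y rotated toward -x by .4-th
knob=lambda th:[-35-120*np.sin(.4-th),-95+120*np.cos(.4-th),84]
P={'TL':[85,120,14],'TR':[85,-120,14],'BR':[-95,-120,14],'BL':[-95,120,14],'dr':[40,-80,66],'kn':knob(0),'post':[40,80,74]}
ot={'TL':(57,152),'TR':(632,97),'BR':(688,525),'BL':(95,588),'dr':(560,172),'kn':(343,497),'post':(147,207)}
os={'kn':(196,167),'dr':(527,174),'post':(268,52),'BR':(405,440),'BL':(32,240),'TR':(640,270)}
items=[(T,P[k],pt(*v,6,255,170),'T'+k) for k,v in ot.items()]+[(S,P[k],pt(*v,5,265,210),'S'+k) for k,v in os.items()]
def W(p,X):
    c,s=np.cos(p[2]),np.sin(p[2]); return np.array([p[0]+c*X[0]-s*X[1],p[1]+s*X[0]+c*X[1],X[2]])
def res(p): return np.concatenate([proj(C,W(p,X))[0]-o for C,X,o,_ in items])
r=least_squares(res,[500,0,0],loss='soft_l1')
print(r.x)
for (C,X,o,n),e in zip(items,res(r.x).reshape(-1,2)): print(n,e.round(2))
p=r.x
print('seat',W(p,[40,80,32]),'knob',W(p,knob(0)),'pivot',W(p,[-35,-95,37]))
for th in (.5,.7,.76,.8): print(th,W(p,knob(th)))
wt=pt(563,324,8,380,240); ws=pt(300,237,8,360,320)
print('wheel',unproj(T,*wt,28),unproj(S,*ws,28))
q=ctrl.get_obs(); print(Ro.from_rotvec(q['orientation']).as_matrix().round(3))
E
python3 fit.py
```

```text
[5.64450030e+02 2.51679045e+01 1.44300557e-01]
TTL [-0.42 -0.11]
TTR [ 1.44 -0.67]
TBR [1.3  0.25]
TBL [-0.97  0.06]
Tdr [ 0.45 -0.07]
Tkn [0.63 0.04]
Tpost [0.25 0.02]
Skn [-0.58  0.67]
Sdr [-0.32  0.2 ]
Spost [-0.1  -0.48]
SBR [ 0.03 -1.19]
SBL [-2.62 -2.04]
STR [ 0.51 -1.7 ]
seat [592.53027535 110.08845434  32.        ] knob [481.3364396   28.78101738  84.        ] pivot [543.47482167 -73.8777449   37.        ]
0.5 [538.16049355  46.004522    84.        ]
0.7 [562.08335603  44.67065217  84.        ]
0.76 [569.15850757  43.34148679  84.        ]
0.8 [573.82548239  42.22065041  84.        ]
wheel [ 439.81693916 -289.85090784   28.        ] [ 441.21442424 -292.31596123   28.        ]
[[ 0.352 -0.    -0.936]
 [ 0.936 -0.001  0.352]
 [-0.001 -1.     0.   ]]
```

Crop check: the part at (449,281) has a black tyre and an orange hub, so it is the idler. The others are plain purple or blue. Now moving towards it.

```bash
cat >> h.py <<'E'
def delta(target,yaw=None,obs=None,base=None,tip=True):
    """cm shift/rotvec in tool axes to reach world target with tool down, tool x at yaw"""
    o=obs or ctrl.get_obs(); R=Ro.from_rotvec(o['orientation']).as_matrix()
    p=o['ee_pos'] if base is None else np.array(base)
    d=R.T@(np.array(target)-p)/10
    rv=np.zeros(3)
    if yaw is not None:
        Rd=np.array([[np.cos(yaw),0,-np.sin(yaw)],[np.sin(yaw),0,np.cos(yaw)],[0,-1,0]])
        # tool x=(c,s,0), y=-z, z = x cross y
        Rd[:,2]=np.cross(Rd[:,0],Rd[:,1])
        rv=Ro.from_matrix(R.T@Rd).as_rotvec()
    print('delta cm',d.round(2),'rot',rv.round(3)); return d,rv
E
python3 - <<'E'
from h import *
delta([500,150,222],.144,base=[220.022,584.974,222.675])
delta([441,-291,222],.144,base=[220.022,584.974,222.675])
E
```

```text
delta cm [-30.86   0.1  -41.52] rot [ 1.000e-03  1.067e+00 -1.000e-03]
delta cm [-74.21   0.15 -51.52] rot [ 1.000e-03  1.067e+00 -1.000e-03]
```

Emit:
{"method": "carry_out", "body": {
  "delta_pos": [
    [-30.9,0,-41.5],
    [-30.9,0,-41.5],
    [-30.9,0,-41.5],
    [-30.9,0,-41.5],
    [-30.9,0,-41.5],
    [-30.9,0,-41.5],
    [-30.9,0,-41.5],
    [-30.9,0,-41.5],
    [-30.9,0,-41.5],
    [-30.9,0,-41.5],
    [-30.9,0,-41.5],
    [-30.9,0,-41.5]
  ],
  "rotation": [
    [0,1.067,0],
    [0,1.067,0],
    [0,1.067,0],
    [0,1.067,0],
    [0,1.067,0],
    [0,1.067,0],
    [0,1.067,0],
    [0,1.067,0],
    [0,1.067,0],
    [0,1.067,0],
    [0,1.067,0],
    [0,1.067,0]
  ]
}}

```text
t: 1.15
ee_pos: [490.9, 162.3, 222.7]
orientation: [-1.568, -0.113, 0.113]
ft_force: [0.8, -0.4, 0.5]
width: 87.5
```

```bash
python3 - <<'E'
from h import *
o=ctrl.get_obs(); print(o['t'],o['ee_pos'],o['qpos'])
delta([450,-270,200],.144)
cv2.imwrite('pics/w1.png',ctrl.get_image('wrist')[:,:,::-1])
E
```

```text
1.15 [490.85559308 162.29856453 222.6896677 ] [2.96288331e-01 2.64931546e-01 1.86663751e+00 3.99036469e-05
 1.01004614e+00 1.52310187e-01]
delta cm [-10.25   2.27 -42.2 ] rot [-0. -0. -0.]
```

View pics/w1.png

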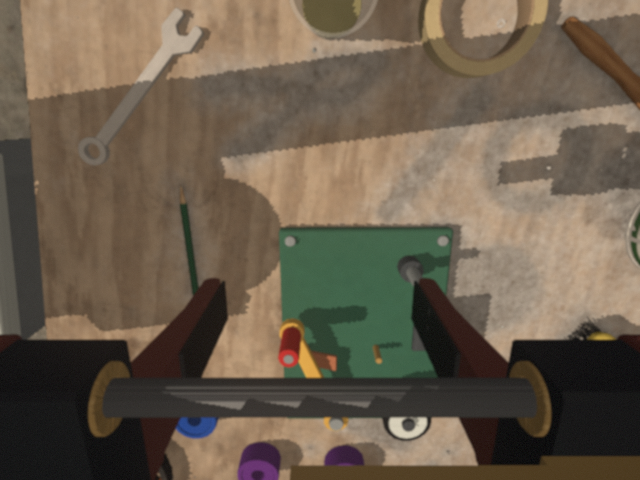

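Emit:
{"method": "carry_out", "body": {
  "delta_pos": [
    [-10,2.0,-42],
    [-10,2.0,-42],
    [-10,2.0,-42],
    [-10,2.0,-42],
    [-10,2.0,-42],
    [-10,2.0,-42],
    [-10,2.0,-42],
    [-10,2.0,-42],
    [-10,2.0,-42],
    [-10,2.0,-42],
    [-10,2.0,-42],
    [-10,2.0,-42]
  ],
  "rotation": [
    [0,0,0],
    [0,0,0],
    [0,0,0],
    [0,0,0],
    [0,0,0],
    [0,0,0],
    [0,0,0],
    [0,0,0],
    [0,0,0],
    [0,0,0],
    [0,0,0],
    [0,0,0]
  ]
}}

```text
t: 2.2
ee_pos: [451.1, -269.0, 202.4]
orientation: [-1.569, -0.11, 0.11]
ft_force: [0.5, -0.2, 0.7]
width: 87.8
```

```bash
python3 - <<'E'
from h import *
o=ctrl.get_obs(); print(o['t'],o['ee_pos'],o['qpos'])
im=ctrl.get_image('wrist'); cv2.imwrite('pics/w2.png',im[:,:,::-1])
print(proj(cam('wrist',o),[440.5,-291,28]))
E
```

```text
2.2 [ 451.11287993 -269.04150303  202.41124301] [-5.60125496e-01  3.03752108e-01  1.86678616e+00 -6.10346102e-04
  9.70537552e-01 -6.99658162e-01]
[[304.12023778 233.59217512]]
```

View pics/w2.png

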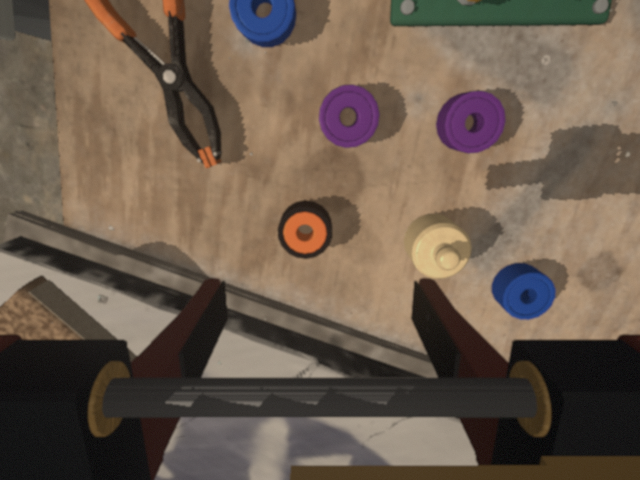

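The wrist view shows the orange hub at (305,231), about 2 px from the prediction. Descending in two stages.

```bash
python3 - <<'E'
from h import *
o=ctrl.get_obs(); w=unproj(cam('wrist',o),304.7,231.5,28); print(w)
w=(w+np.array([440.5,-291,28]))/2
delta([w[0],w[1],7],.144)
E
```

```text
[ 440.61758193 -286.67455574   28.        ]
delta cm [-1.34 19.53 -2.02] rot [-0.    -0.003 -0.   ]
```

Emit:
{"method": "carry_out", "body": {
  "delta_pos": [
    [-1.3,3,-2],
    [-1.3,7,-2],
    [-1.3,11,-2],
    [-1.3,14,-2],
    [-1.3,16,-2],
    [-1.3,17.5,-2],
    [-1.3,18.5,-2],
    [-1.3,19.2,-2],
    [-1.3,19.5,-2],
    [-1.3,19.5,-2]
  ],
  "rotation": [
    [0,0,0],
    [0,0,0],
    [0,0,0],
    [0,0,0],
    [0,0,0],
    [0,0,0],
    [0,0,0],
    [0,0,0],
    [0,0,0],
    [0,0,0]
  ]
}}

```text
t: 3.08
ee_pos: [441.8, -286.9, 7.7]
orientation: [-1.568, -0.114, 0.114]
ft_force: [-0.1, 0.0, 0.6]
width: 88.0
```

```bash
python3 - <<'E'
from h import *
o=ctrl.get_obs(); print(o['t'],o['ee_pos'],o['ft_force'])
im=ctrl.get_image('wrist'); cv2.imwrite('pics/w3.png',im[:,:,::-1])
im=ctrl.get_image('scene'); crop(im,340,270,460,360,6,'pics/s3.png')
E
```

```text
3.0833 [ 441.79421289 -286.90871179    7.71861803] [-0.08084506  0.0226605   0.56416491]
```

View pics/w3.png

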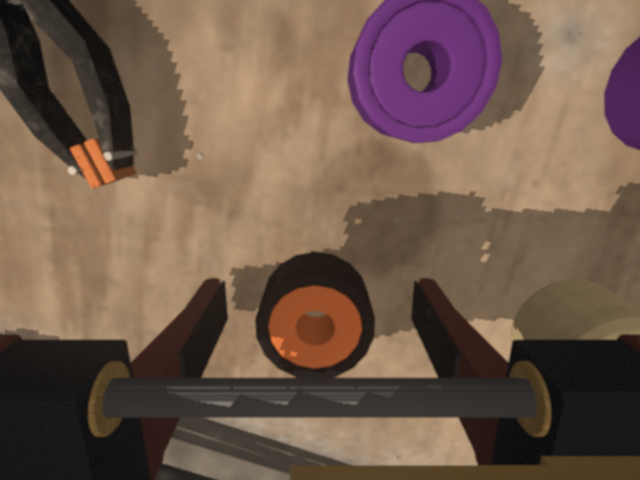

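View pics/s3.png

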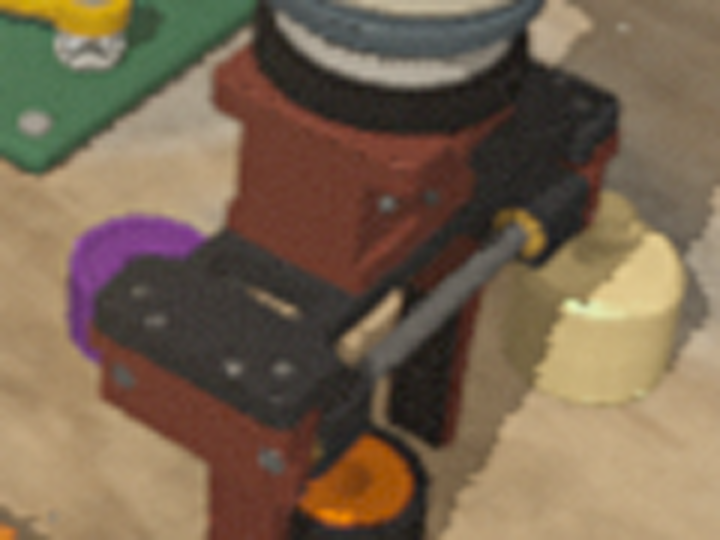

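```bash
python3 - <<'E'
from h import *
o=ctrl.get_obs(); C=cam('wrist',o)
print(unproj(C,315,327,28), proj(C,[o['ee_pos'][0],o['ee_pos'][1],28]))
a=cv2.imread('pics/w3.png')
hsv=cv2.cvtColor(a,cv2.COLOR_BGR2HSV); m=((hsv[...,0]<20)&(hsv[...,1]>150)&(hsv[...,2]>90)).astype('uint8'); m[:250]=0;m[375:]=0;m[:,:230]=0;m[:,400:]=0
c=max(cv2.findContours(m,0,1)[0],key=cv2.contourArea); print(cv2.fitEllipse(cv2.convexHull(c)))
E
```

```text
[ 441.0314869  -290.50263721   28.        ] [[318.58728378 321.18845335]]
((314.5234069824219, 326.6527404785156), (82.49166870117188, 93.42765808105469), 89.29490661621094)
```

Emit:
{"method": "carry_out", "body": {
  "delta_pos": [
    [-0.1,0.05,-0.3],
    [-0.1,0.05,-0.3],
    [-0.1,0.05,-0.3]
  ],
  "rotation": [
    [0,0,0],
    [0,0,0],
    [0,0,0]
  ]
}}

```text
t: 3.43
ee_pos: [441.3, -291.0, 7.8]
orientation: [-1.569, -0.113, 0.112]
ft_force: [-0.0, 0.8, 0.7]
width: 88.0
```

Emit:
{"method": "carry_out", "body": {
  "delta_pos": [
    [0,0,0],
    [0,0,0],
    [0,0,0],
    [0,0,0],
    [0,0,0],
    [0,0,0],
    [0,0,0],
    [0,0,0],
    [0,0,0],
    [0,0,0]
  ],
  "rotation": [
    [0,0,0],
    [0,0,0],
    [0,0,0],
    [0,0,0],
    [0,0,0],
    [0,0,0],
    [0,0,0],
    [0,0,0],
    [0,0,0],
    [0,0,0]
  ],
  "hand": 255
}}

```text
t: 4.27
ee_pos: [441.0, -290.4, 7.2]
orientation: [-1.568, -0.113, 0.113]
ft_force: [-0.1, -0.2, -0.1]
width: 50.7
```

```bash
python3 - <<'E'
from h import *
o=ctrl.get_obs(); print(o['t'],o['ee_pos'],o['ft_force'],o['width'])
im=ctrl.get_image('wrist'); cv2.imwrite('pics/w4.png',im[:,:,::-1])
E
```

```text
4.2667 [ 440.9613341  -290.44216658    7.15321221] [-0.08391406 -0.21712655 -0.09643287] 50.74490807336532
```

View pics/w4.png

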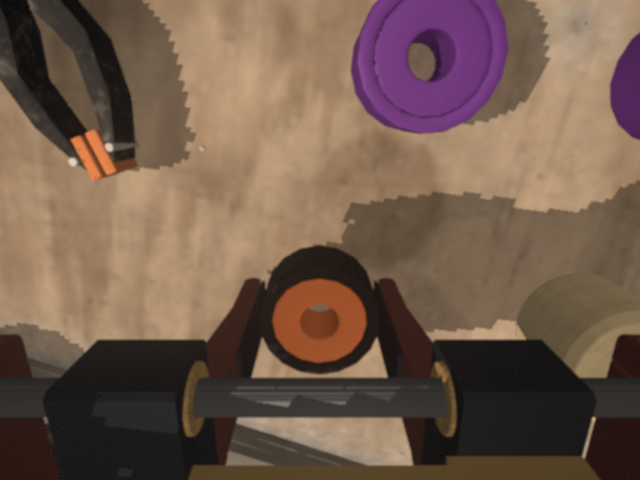

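Gripped, 50.7 mm opening. Hub at (319,320) in the wrist view, so the wheel is centred on the TCP. Lift and carry towards the post.

```bash
python3 - <<'E'
from h import *
delta([441,-290.4,140],.144)
delta([592.5,110.1,120],.144)
E
```

```text
delta cm [  0.   -13.29   0.  ] rot [-0. -0. -0.]
delta cm [ 20.74 -11.28  37.47] rot [-0. -0. -0.]
```

Emit:
{"method": "carry_out", "body": {
  "delta_pos": [
    [0,-1.5,0],
    [0,-4.5,0],
    [0,-8,0],
    [0,-11,1],
    [2,-13,4],
    [4,-13,8],
    [6,-13,12],
    [8,-13,16],
    [10,-13,19],
    [12,-13,22.5],
    [14,-12.5,26],
    [16,-12,29.5]
  ],
  "rotation": [
    [0,0,0],
    [0,0,0],
    [0,0,0],
    [0,0,0],
    [0,0,0],
    [0,0,0],
    [0,0,0],
    [0,0,0],
    [0,0,0],
    [0,0,0],
    [0,0,0],
    [0,0,0]
  ]
}}

```text
t: 5.32
ee_pos: [557.5, 26.5, 127.3]
orientation: [-1.568, -0.114, 0.113]
ft_force: [1.0, -0.2, -1.5]
width: 50.6
```

```bash
python3 - <<'E'
from h import *
o=ctrl.get_obs(); print(o['t'],o['ee_pos'],o['ft_force'],o['width'])
delta([592.5,110.1,120],.144)
E
```

```text
5.3167 [557.50904161  26.48059803 127.29810492] [ 1.04270012 -0.18146432 -1.48858864] 50.584402272611676
delta cm [4.66 0.73 7.77] rot [0.    0.    0.001]
```

Emit:
{"method": "carry_out", "body": {
  "delta_pos": [
    [2,0.3,3],
    [3.5,0.5,6],
    [4.5,0.7,7.5],
    [4.7,0.7,7.9],
    [4.7,0.7,7.9],
    [4.7,0.7,7.9]
  ],
  "rotation": [
    [0,0,0],
    [0,0,0],
    [0,0,0],
    [0,0,0],
    [0,0,0],
    [0,0,0]
  ]
}}

```text
t: 5.82
ee_pos: [591.4, 108.8, 119.8]
orientation: [-1.568, -0.112, 0.114]
ft_force: [-0.1, 0.1, -2.1]
width: 50.2
```

```bash
python3 - <<'E'
from h import *
o=ctrl.get_obs(); print(o['t'],o['ee_pos'],o['ft_force'],o['width'])
im=ctrl.get_image('wrist'); cv2.imwrite('pics/w5.png',im[:,:,::-1])
im=ctrl.get_image('scene'); cv2.imwrite('pics/s5f.png',im[:,:,::-1]);crop(im,280,180,380,260,8,'pics/s5.png')
im=ctrl.get_image('top'); crop(im,230,150,370,250,5,'pics/t5.png')
p=o['ee_pos']
print(proj(cam('scene'),[[p[0],p[1],p[2]-7],[592.5,110.1,74],[592.5,110.1,32]]))
E
```

```text
5.8167 [591.4069107  108.77930956 119.80911554] [-0.08905006  0.09348957 -2.06683823] 50.19345977490085
[[318.16997194 205.84610839]
 [318.09151374 219.51750069]
 [318.0126973  234.11737685]]
```

View pics/w5.png

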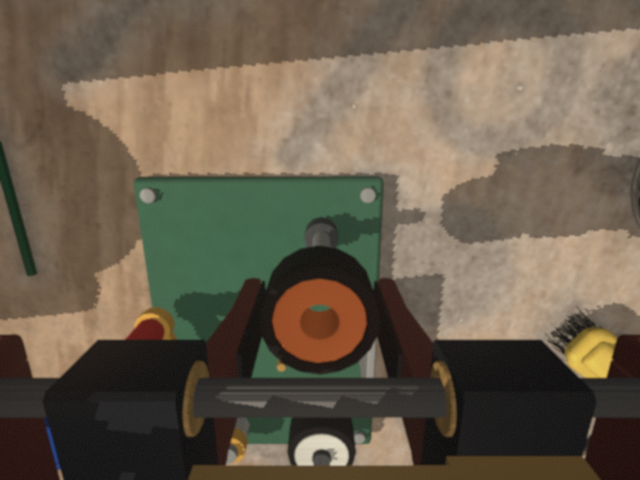

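View pics/s5.png

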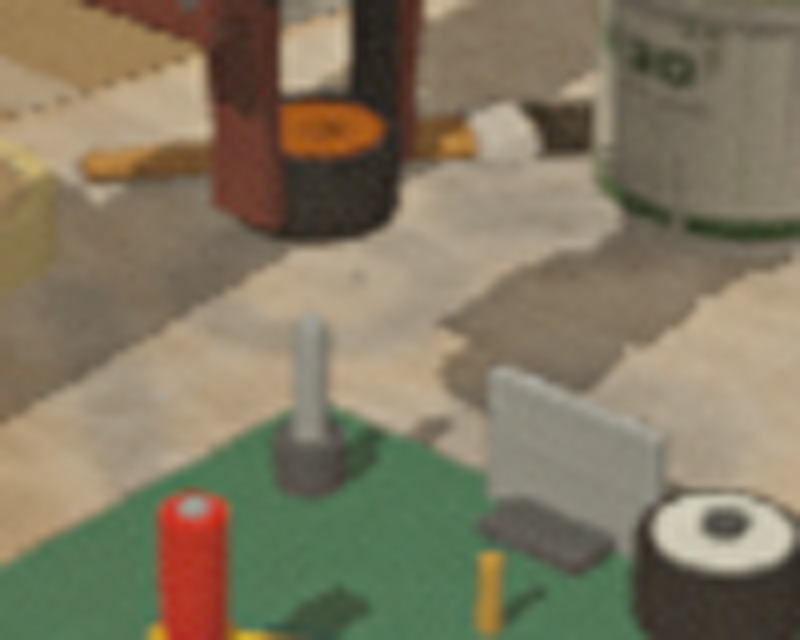

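View pics/t5.png

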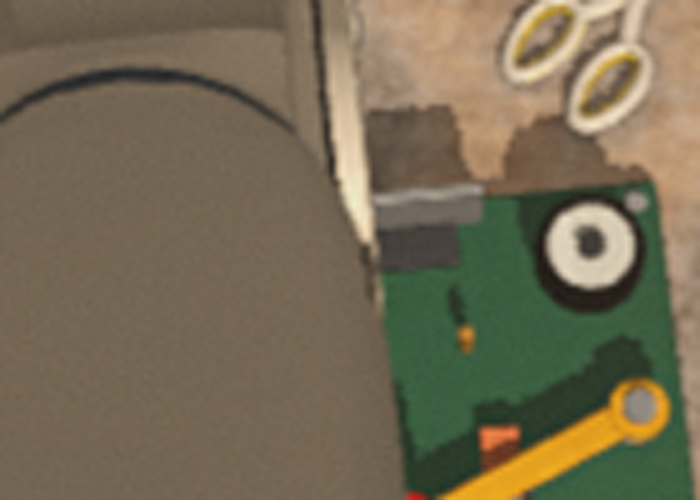

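```bash
python3 - <<'E'
from h import *
o=ctrl.get_obs(); p=o['ee_pos']; print(p)
C=cam('wrist',o); S=cam('scene')
a=np.linspace(0,2*np.pi,60)
circ=lambda c,r,z:np.c_[c[0]+r*np.cos(a),c[1]+r*np.sin(a),0*a+z]
F=[564.45,25.17,.1443]
def W(X):
    X=np.atleast_2d(X);c,s=np.cos(F[2]),np.sin(F[2]); return np.c_[F[0]+c*X[:,0]-s*X[:,1],F[1]+s*X[:,0]+c*X[:,1],X[:,2]]
seat=W([40,80,32])[0]; 
w=cv2.imread('pics/w5.png'); s=cv2.imread('pics/s5f.png')
w=cv2.resize(w,None,fx=4,fy=4,interpolation=2); s=cv2.resize(s,None,fx=8,fy=8,interpolation=2)
def dr(im,C,pts,k,col): cv2.polylines(im,[np.round((proj(C,pts)+.5)*k-.5).astype(int)],False,col,1)
for im,CC,k in((w,C,4),(s,S,8)):
    dr(im,CC,circ(seat,12,32),k,(0,0,255)); dr(im,CC,circ(seat,12,14),k,(0,0,255)); dr(im,CC,circ(seat,6,68),k,(255,0,255));dr(im,CC,circ(seat,6,32),k,(255,0,255))
    dr(im,CC,circ(p,26,p[2]-7),k,(255,255,0)); dr(im,CC,circ(p,26,p[2]+21),k,(255,255,0)); dr(im,CC,circ(p,8,p[2]+21),k,(0,255,0))
    dr(im,CC,W([[85,-120,14],[85,120,14],[-95,120,14],[-95,-120,14],[85,-120,14]]),k,(0,255,255))
    dr(im,CC,W(np.c_[40+26*np.cos(a),-80+26*np.sin(a),66+0*a]),k,(255,0,0))
cv2.imwrite('pics/w5o.png',cv2.resize(w[160*4:390*4,110*4:410*4],None,fx=.65,fy=.65,interpolation=cv2.INTER_AREA)); cv2.imwrite('pics/s5o.png',s[185*8:255*8,290*8:390*8])
E
```

```text
[591.70343268 107.97311362 120.24293567]
```

View pics/w5o.png

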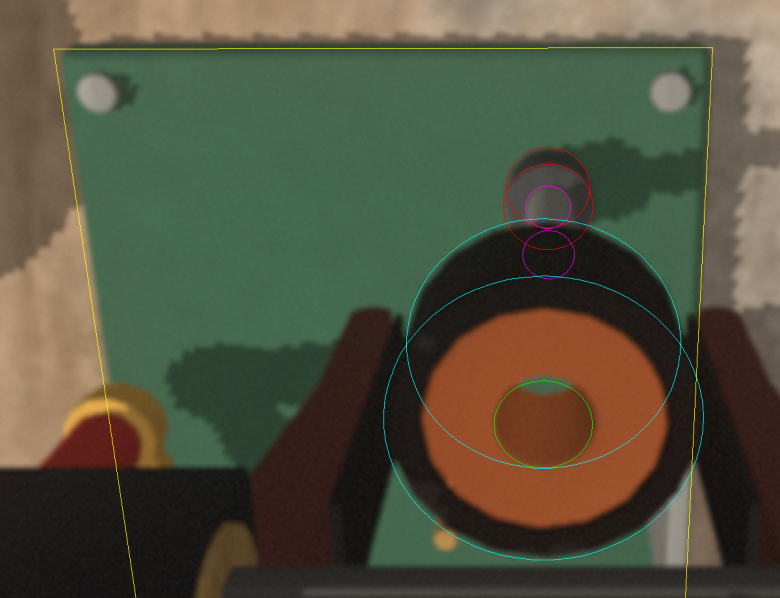

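View pics/s5o.png

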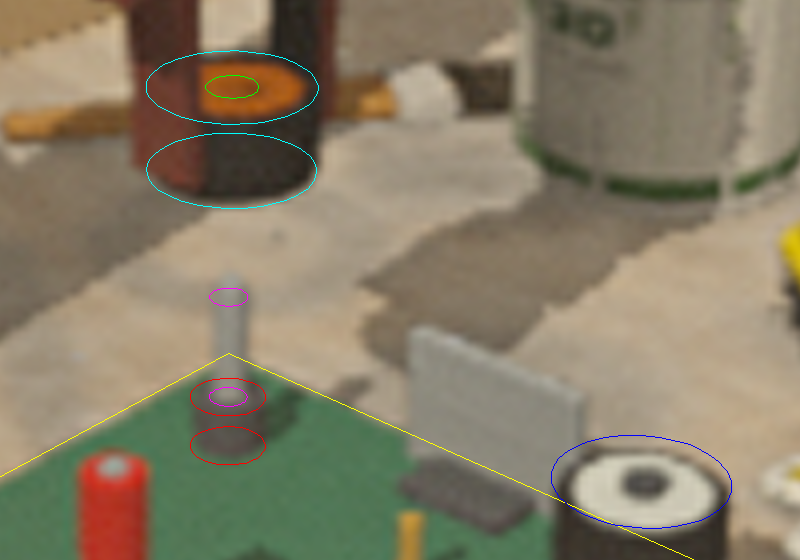

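Overlays of the fitted frame and held wheel match both views to about 1 mm: post at x≈229 and wheel centre at x≈232 in the scene crop. Settle, lower to just over the tip, and look again.

Emit:
{"method": "carry_out", "body": {
  "delta_pos": [
    [0,1.5,0],
    [0,2.5,0],
    [0,3,0],
    [0,3,0],
    [0,3,0],
    [0,3,0]
  ],
  "rotation": [
    [0,0,0],
    [0,0,0],
    [0,0,0],
    [0,0,0],
    [0,0,0],
    [0,0,0]
  ]
}}

```text
t: 6.47
ee_pos: [592.5, 109.2, 90.5]
orientation: [-1.568, -0.113, 0.113]
ft_force: [-0.6, 0.0, -2.0]
width: 50.9
```

```bash
python3 - <<'E'
from h import *
o=ctrl.get_obs(); p=o['ee_pos']; print(o['t'],p,o['ft_force'])
delta([592.5,110.1,p[2]],.144)
im=ctrl.get_image('wrist'); cv2.imwrite('pics/w6.png',im[:,:,::-1])
crop(im,220,180,420,340,4,'pics/w6c.png')
im=ctrl.get_image('scene'); s=cv2.resize(im[:,:,::-1],None,fx=10,fy=10,interpolation=2)
S=cam('scene')
a=np.linspace(0,2*np.pi,60)
circ=lambda c,r,z:np.c_[c[0]+r*np.cos(a),c[1]+r*np.sin(a),0*a+z]
for c,r,z in((p,26,p[2]-7),(p,26,p[2]+21),([592.5,110.1],6,68),([592.5,110.1],12,32)):
    cv2.polylines(s,[np.round((proj(S,circ(c,r,z))+.5)*10-.5).astype(int)],False,(255,255,0),1)
cv2.imwrite('pics/s6o.png',s[1850:2450,2850:3550])
E
```

```text
6.4667 [592.46790303 109.18601311  90.53418295] [-0.56292447  0.02300356 -2.00166668]
delta cm [0.02 0.   0.09] rot [-0. -0.  0.]
```

View pics/w6c.png

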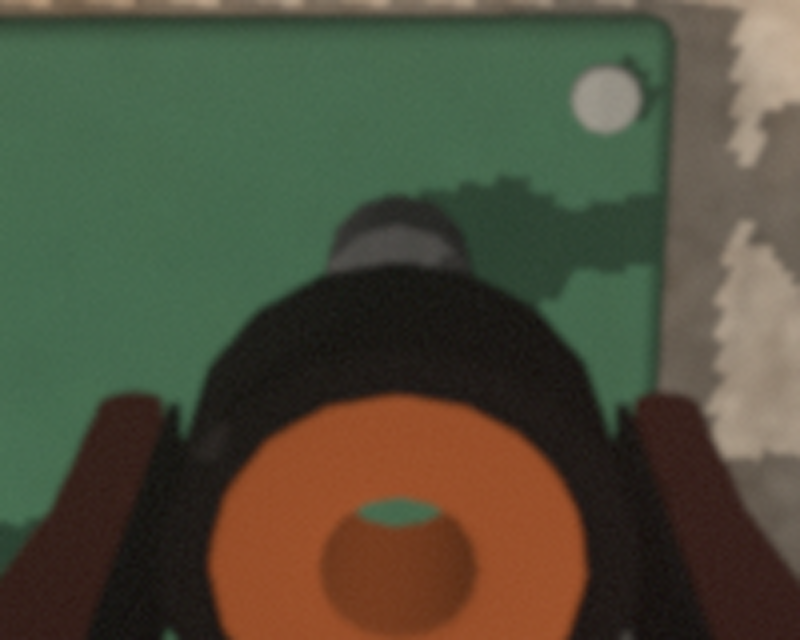

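View pics/s6o.png

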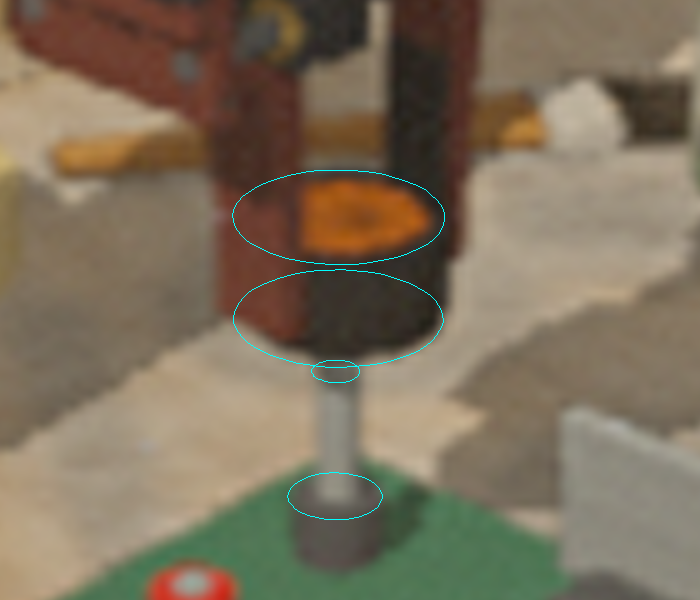

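Emit:
{"method": "carry_out", "body": {
  "delta_pos": [
    [0.05,0,0.05],
    [0.05,0.2,0.05],
    [0.05,0.5,0.05],
    [0.05,0.8,0.05],
    [0.05,1.1,0.05],
    [0.05,1.4,0.05],
    [0.05,1.4,0.05]
  ],
  "rotation": [
    [0,0,0],
    [0,0,0],
    [0,0,0],
    [0,0,0],
    [0,0,0],
    [0,0,0],
    [0,0,0]
  ]
}}

```text
t: 7.15
ee_pos: [592.0, 109.8, 75.3]
orientation: [-1.568, -0.112, 0.114]
ft_force: [-0.5, -0.3, -1.1]
width: 50.7
```

```bash
python3 - <<'E'
from h import *
o=ctrl.get_obs(); p=o['ee_pos']; print(o['t'],p,o['ft_force'],o['moment'])
im=ctrl.get_image('wrist'); crop(im,220,180,420,340,4,'pics/w7c.png')
im=ctrl.get_image('scene'); crop(im,285,185,355,245,10,'pics/s7.png')
E
```

```text
7.15 [592.02092618 109.79562277  75.274341  ] [-0.45095593 -0.30496138 -1.13932173] [ 0.01569151  0.02493185 -0.06057431]
```

View pics/w7c.png

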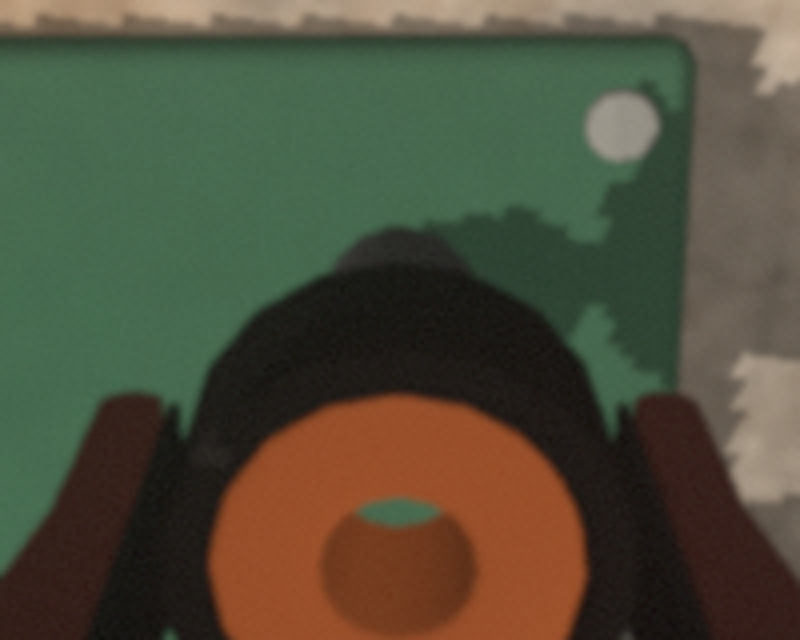

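View pics/s7.png

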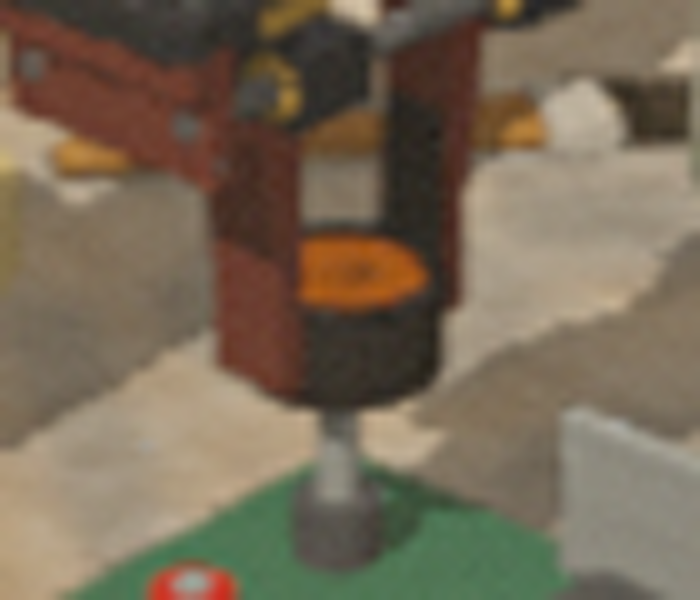

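No contact force at the taper. Continue down.

Emit:
{"method": "carry_out", "body": {
  "delta_pos": [
    [0.05,0.3,0.03],
    [0.05,0.7,0.03],
    [0.05,1.0,0.03],
    [0.05,1.0,0.03]
  ],
  "rotation": [
    [0,0,0],
    [0,0,0],
    [0,0,0],
    [0,0,0]
  ]
}}

```text
t: 7.58
ee_pos: [592.5, 110.2, 65.3]
orientation: [-1.568, -0.112, 0.114]
ft_force: [-1.0, 0.4, -1.6]
width: 50.6
```

```bash
python3 - <<'E'
from h import *
o=ctrl.get_obs(); p=o['ee_pos']; print(o['t'],p,o['ft_force'],o['moment'])
im=ctrl.get_image('wrist'); crop(im,220,180,420,340,4,'pics/w8c.png')
E
```

```text
7.5833 [592.48868943 110.17904608  65.32809904] [-0.96883859  0.37470925 -1.5841695 ] [-0.05065785  0.04296139  0.00192625]
```

View pics/w8c.png

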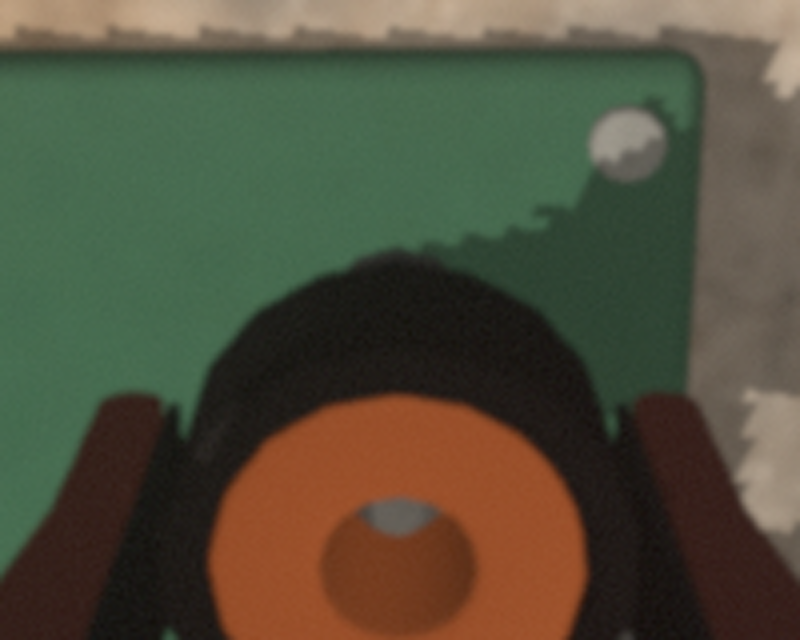

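The post now shows inside the bore at (400,515), with side force only about 1 N. Lower to the shoulder.

Emit:
{"method": "carry_out", "body": {
  "delta_pos": [
    [0.03,0.4,0],
    [0.03,0.8,0],
    [0.03,1.2,0],
    [0.03,1.6,0],
    [0.03,1.9,0],
    [0.03,2.1,0],
    [0.03,2.1,0]
  ],
  "rotation": [
    [0,0,0],
    [0,0,0],
    [0,0,0],
    [0,0,0],
    [0,0,0],
    [0,0,0],
    [0,0,0]
  ]
}}

```text
t: 8.22
ee_pos: [593.0, 110.2, 44.6]
orientation: [-1.568, -0.112, 0.114]
ft_force: [-0.9, 1.3, -1.2]
width: 50.7
```

```bash
python3 - <<'E'
from h import *
o=ctrl.get_obs(); p=o['ee_pos']; print(o['t'],p,o['ft_force'],o['moment'])
im=ctrl.get_image('wrist'); crop(im,220,180,420,340,4,'pics/w9c.png')
im=ctrl.get_image('scene'); crop(im,285,185,355,245,10,'pics/s9.png')
E
```

```text
8.2167 [592.98566814 110.23705323  44.55128612] [-0.91264963  1.29881777 -1.24996421] [-0.01413713  0.06132817 -0.007265  ]
```

View pics/w9c.png

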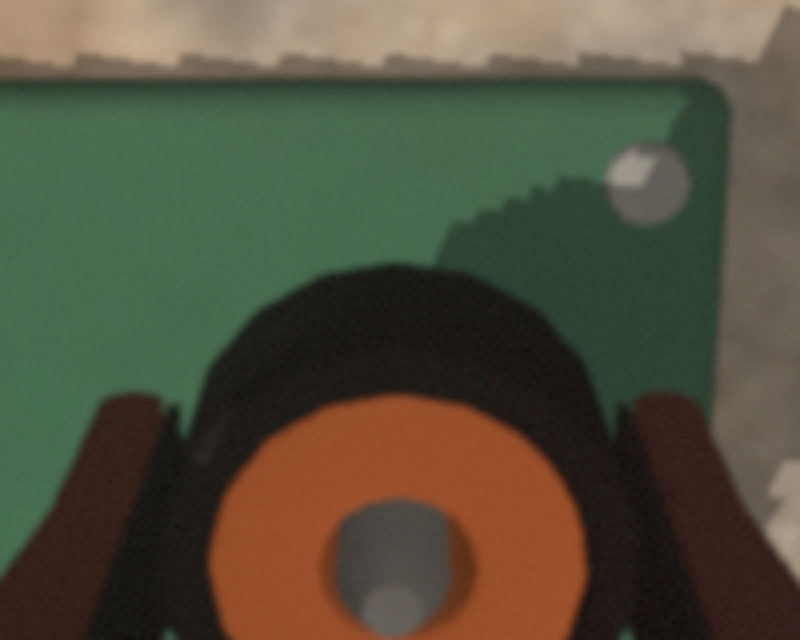

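View pics/s9.png

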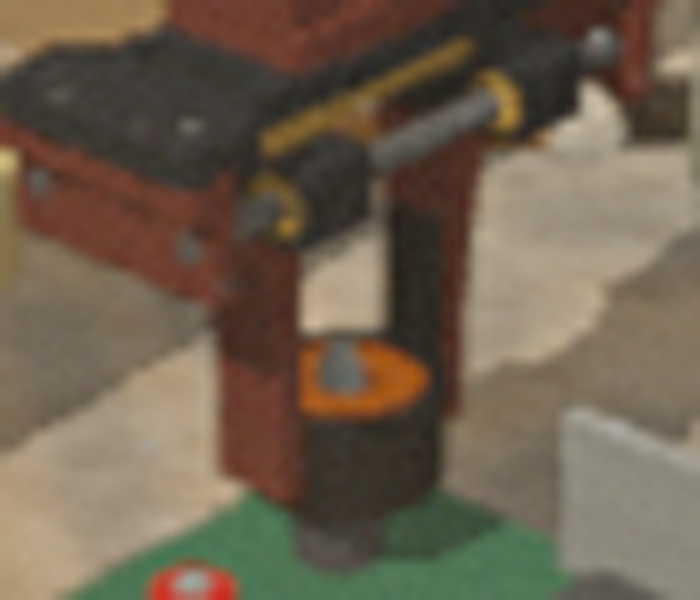

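Emit:
{"method": "carry_out", "body": {
  "delta_pos": [
    [-0.03,0.2,0],
    [-0.03,0.4,0],
    [-0.03,0.5,0],
    [-0.03,0.55,0],
    [-0.03,0.55,0]
  ],
  "rotation": [
    [0,0,0],
    [0,0,0],
    [0,0,0],
    [0,0,0],
    [0,0,0]
  ]
}}

```text
t: 8.73
ee_pos: [593.0, 110.2, 39.5]
orientation: [-1.568, -0.113, 0.113]
ft_force: [0.2, 0.3, -0.9]
width: 50.6
```

```bash
python3 - <<'E'
from h import *
o=ctrl.get_obs(); p=o['ee_pos']; print(o['t'],p,o['ft_force'],o['moment'])
im=ctrl.get_image('scene'); crop(im,285,185,355,245,10,'pics/s10.png')
E
```

```text
8.7333 [592.96376739 110.21235875  39.53217241] [ 0.19905001  0.28107781 -0.8690726 ] [-0.06915214  0.09152466 -0.01816651]
```

View pics/s10.png

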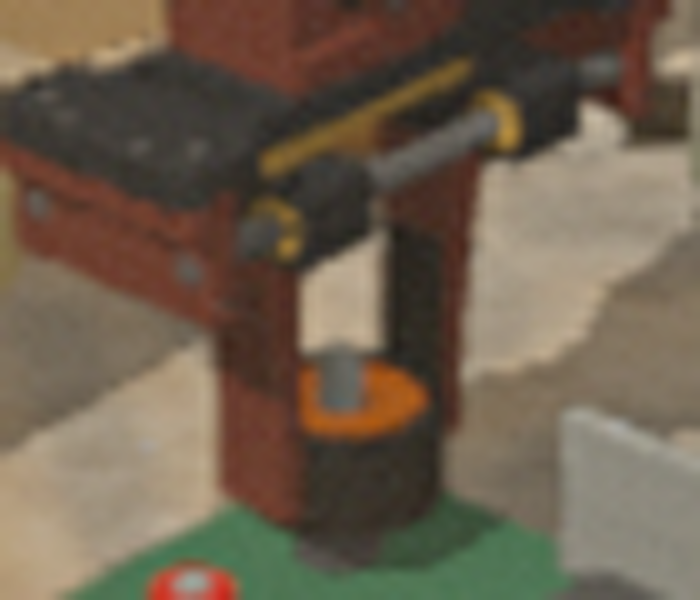

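Emit:
{"method": "carry_out", "body": {
  "delta_pos": [
    [0,0.08,0],
    [0,0.08,0],
    [0,0.08,0]
  ],
  "rotation": [
    [0,0,0],
    [0,0,0],
    [0,0,0]
  ]
}}

```text
t: 9.03
ee_pos: [593.2, 110.3, 39.1]
orientation: [-1.568, -0.113, 0.113]
ft_force: [-0.2, -0.2, 1.3]
width: 51.0
```

Emit:
{"method": "carry_out", "body": {
  "delta_pos": [
    [0,0,0],
    [0,0,0],
    [0,0,0],
    [0,0,0],
    [0,0,0],
    [0,0,0],
    [0,0,0]
  ],
  "rotation": [
    [0,0,0],
    [0,0,0],
    [0,0,0],
    [0,0,0],
    [0,0,0],
    [0,0,0],
    [0,0,0]
  ],
  "hand": 50
}}

```text
t: 9.62
ee_pos: [593.1, 110.3, 38.9]
orientation: [-1.568, -0.113, 0.113]
ft_force: [-0.6, -0.1, -0.3]
width: 70.8
```

```bash
python3 - <<'E'
from h import *
o=ctrl.get_obs(); p=o['ee_pos']; print(o['t'],p,o['ft_force'],o['moment'])
im=ctrl.get_image('scene'); crop(im,285,185,355,245,10,'pics/s11.png')
im=ctrl.get_image('wrist'); crop(im,200,180,440,360,3,'pics/w11c.png')
E
```

```text
9.6167 [593.05412682 110.25805397  38.8532783 ] [-0.57554791 -0.10472702 -0.28193087] [-0.03104601  0.02441757  0.01585902]
```

View pics/s11.png

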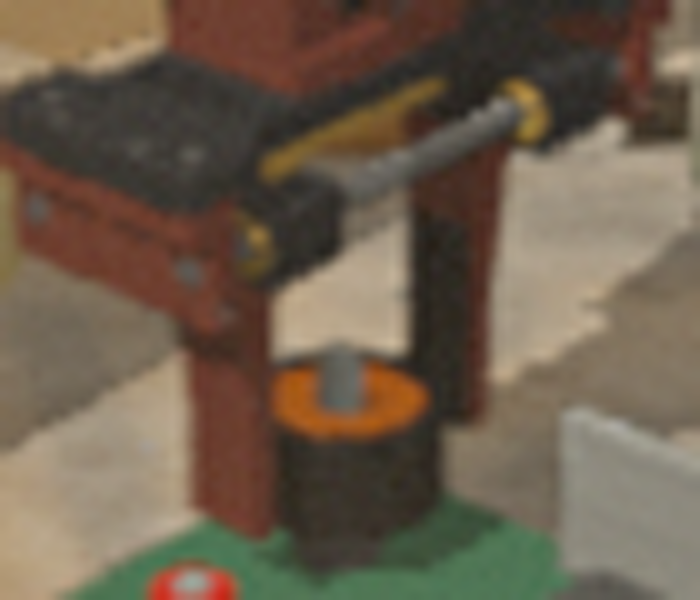

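View pics/w11c.png

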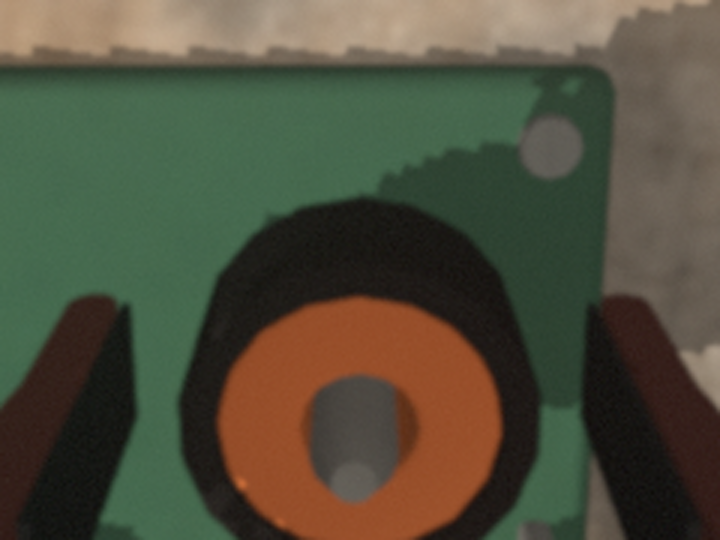

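The wheel is released and level on the shoulder, with the post through the bore. Raise and go over the knob.

```bash
python3 - <<'E'
from h import *
delta([593,110,150],.144)
delta([481.3,28.8,150],.144)
E
```

```text
delta cm [-1.000e-02 -1.111e+01 -2.000e-02] rot [-0. -0.  0.]
delta cm [-12.23 -11.11  -6.46] rot [-0. -0.  0.]
```

Emit:
{"method": "carry_out", "body": {
  "delta_pos": [
    [0,-1.5,0],
    [0,-4.5,0],
    [0,-8,0],
    [0,-11,0],
    [-2.5,-11.3,-1.3],
    [-6,-11.3,-3],
    [-9,-11.3,-4.6],
    [-11,-11.3,-5.8],
    [-12.2,-11.3,-6.4],
    [-12.2,-11.3,-6.5],
    [-12.2,-11.3,-6.5]
  ],
  "rotation": [
    [0,0,0],
    [0,0,0],
    [0,0,0],
    [0,0,0],
    [0,0,0],
    [0,0,0],
    [0,0,0],
    [0,0,0],
    [0,0,0],
    [0,0,0],
    [0,0,0]
  ]
}}

```text
t: 10.63
ee_pos: [482.6, 28.3, 152.3]
orientation: [-1.568, -0.114, 0.111]
ft_force: [0.8, -0.4, -0.0]
width: 70.6
```

```bash
python3 - <<'E'
from h import *
o=ctrl.get_obs(); p=o['ee_pos']; print(o['t'],p,o['ft_force'],o['width'])
im=ctrl.get_image('wrist'); cv2.imwrite('pics/w12.png',im[:,:,::-1])
im=ctrl.get_image('scene'); crop(im,270,195,400,295,6,'pics/s12.png')
C=cam('wrist',o);print(proj(C,[[481.3,28.8,84],[481.3,28.8,42]]))
delta([481.3,28.8,53],.144)
E
```

```text
10.6333 [482.58796592  28.34926482 152.31737855] [ 0.81435105 -0.37564977 -0.03723641] 70.60463188339808
[[316.61517341 250.77145406]
 [316.84365559 232.07345604]]
delta cm [-0.23  9.92  0.02] rot [0.    0.    0.002]
```

View pics/w12.png

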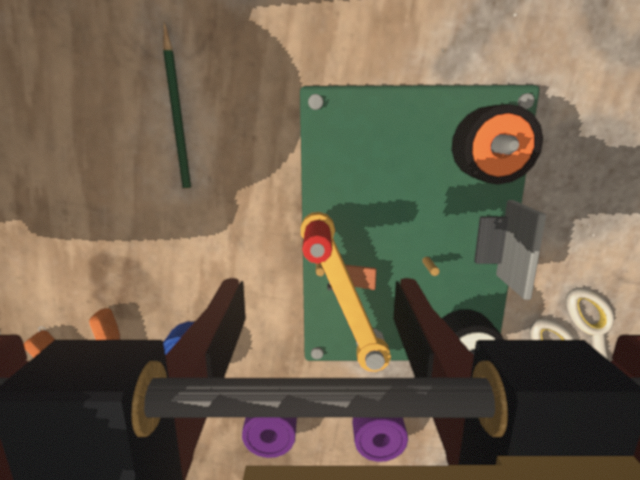

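View pics/s12.png

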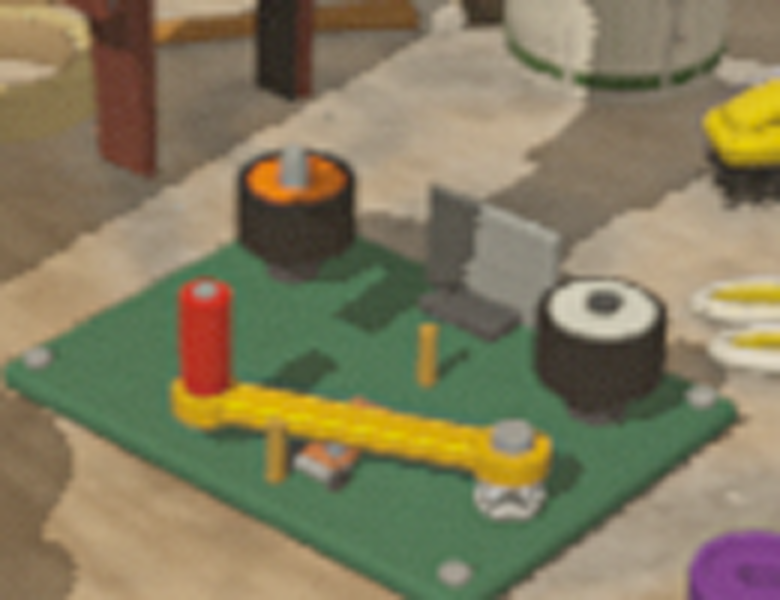

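Wheel seated upright on the post. Knob top at (317,250) in the wrist view, prediction (316.6,250.8). Descend over the knob and grip it.

Emit:
{"method": "carry_out", "body": {
  "delta_pos": [
    [-0.15,3,0],
    [-0.15,6,0],
    [-0.15,8,0],
    [-0.15,9.2,0],
    [-0.15,9.8,0],
    [-0.15,10,0],
    [-0.15,10,0],
    [-0.15,10,0]
  ],
  "rotation": [
    [0,0,0],
    [0,0,0],
    [0,0,0],
    [0,0,0],
    [0,0,0],
    [0,0,0],
    [0,0,0],
    [0,0,0]
  ]
}}

```text
t: 11.4
ee_pos: [481.1, 28.5, 52.4]
orientation: [-1.568, -0.114, 0.112]
ft_force: [0.8, -0.1, -0.3]
width: 70.8
```

```bash
python3 - <<'E'
from h import *
o=ctrl.get_obs(); p=o['ee_pos']; print(o['t'],p,o['ft_force'],o['width'])
im=ctrl.get_image('wrist'); crop(im,200,180,440,360,3,'pics/w13.png')
C=cam('wrist',o);print(proj(C,[[481.3,28.8,84],[481.3,28.8,42]]))
delta([481.3,28.8,52],.144)
E
```

```text
11.4 [481.08824494  28.48800319  52.38110824] [ 0.76541789 -0.13388695 -0.27173392] 70.82930417442945
[[319.25485102 336.18053388]
 [319.06927359 290.13051303]]
delta cm [0.03 0.06 0.04] rot [0.    0.    0.002]
```

View pics/w13.png

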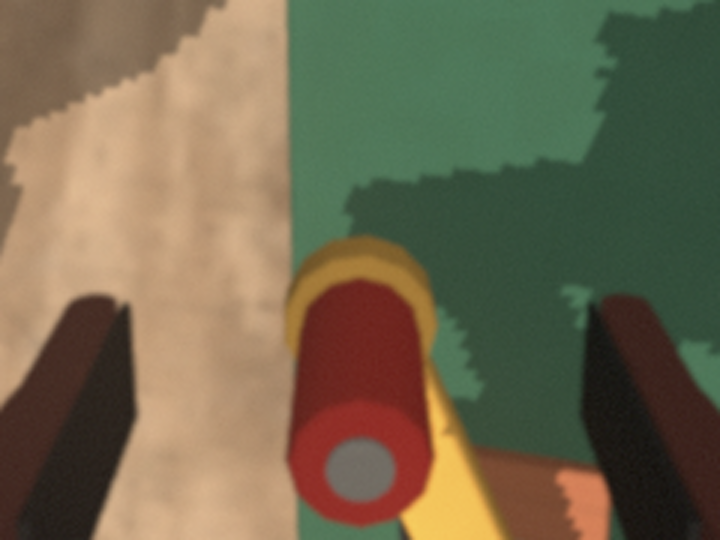

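Knob centred between the pads: top at crop (360,465), which is full-frame (320,335), prediction (319,336). Close.

Emit:
{"method": "carry_out", "body": {
  "delta_pos": [
    [0,0,0],
    [0,0,0],
    [0,0,0],
    [0,0,0],
    [0,0,0],
    [0,0,0],
    [0,0,0],
    [0,0,0],
    [0,0,0],
    [0,0,0],
    [0,0,0]
  ],
  "rotation": [
    [0,0,0],
    [0,0,0],
    [0,0,0],
    [0,0,0],
    [0,0,0],
    [0,0,0],
    [0,0,0],
    [0,0,0],
    [0,0,0],
    [0,0,0],
    [0,0,0]
  ],
  "hand": 255
}}

```text
t: 12.37
ee_pos: [481.1, 28.3, 52.0]
orientation: [-1.568, -0.114, 0.112]
ft_force: [4.0, 0.9, -2.0]
width: 19.8
```

```bash
cat > arc.py <<'E'
from h import *
o=ctrl.get_obs(); p=o['ee_pos']; print(o['t'],p,o['ft_force'],o['width'])
R=Ro.from_rotvec(o['orientation']).as_matrix()
th0=0.0
k=lambda th:np.array([-120*np.sin(.4-th),120*np.cos(.4-th)])
c,s=np.cos(.1443),np.sin(.1443)
for th in np.r_[0.05:0.8:0.05,.74,.76,.78,.8]:
    d=k(th)-k(0); print(round(th,3),'tool x,z cm',(d/10).round(2), 'world',(c*d[0]-s*d[1]).round(1),(s*d[0]+c*d[1]).round(1))
E
python3 arc.py
```

```text
12.3667 [481.07389767  28.31851304  52.01214519] [ 4.04666517  0.88290622 -1.99206779] 19.8433508179668
0.05 tool x,z cm [0.56 0.22] world 5.2 3.0
0.1 tool x,z cm [1.13 0.41] world 10.6 5.7
0.15 tool x,z cm [1.7  0.57] world 16.0 8.1
0.2 tool x,z cm [2.29 0.71] world 21.6 10.3
0.25 tool x,z cm [2.88 0.81] world 27.3 12.2
0.3 tool x,z cm [3.48 0.89] world 33.1 13.8
0.35 tool x,z cm [4.07 0.93] world 39.0 15.1
0.4 tool x,z cm [4.67 0.95] world 44.9 16.1
0.45 tool x,z cm [5.27 0.93] world 50.8 16.8
0.5 tool x,z cm [5.87 0.89] world 56.8 17.2
0.55 tool x,z cm [6.47 0.81] world 62.8 17.3
0.6 tool x,z cm [7.06 0.71] world 68.8 17.2
0.65 tool x,z cm [7.64 0.57] world 74.8 16.7
0.7 tool x,z cm [8.22 0.41] world 80.7 15.9
0.75 tool x,z cm [8.79 0.22] world 86.6 14.8
0.74 tool x,z cm [8.67 0.26] world 85.5 15.1
0.76 tool x,z cm [8.9  0.18] world 87.8 14.6
0.78 tool x,z cm [9.12 0.09] world 90.2 14.0
0.8 tool x,z cm [9.35 0.  ] world 92.5 13.4
```

Emit:
{"method": "carry_out", "body": {
  "delta_pos": [
    [0.3,0,0.12],
    [0.85,0,0.32],
    [1.4,0,0.49],
    [2.0,0,0.64],
    [2.6,0,0.76],
    [3.2,0,0.85],
    [3.8,0,0.91],
    [4.4,0,0.94],
    [4.67,0,0.95],
    [4.67,0,0.95]
  ],
  "rotation": [
    [0,0,0],
    [0,0,0],
    [0,0,0],
    [0,0,0],
    [0,0,0],
    [0,0,0],
    [0,0,0],
    [0,0,0],
    [0,0,0],
    [0,0,0]
  ]
}}

```text
t: 13.2
ee_pos: [523.0, 44.2, 51.7]
orientation: [-1.568, -0.109, 0.117]
ft_force: [-5.6, -1.3, 7.8]
width: 19.6
```

```bash
python3 - <<'E'
from h import *
o=ctrl.get_obs(); p=o['ee_pos']; print(o['t'],p,o['ft_force'],o['moment'],o['width'])
im=ctrl.get_image('wrist'); crop(im,200,180,440,360,3,'pics/w14.png')
im=ctrl.get_image('scene'); crop(im,270,195,400,295,6,'pics/s14.png')
E
```

```text
13.2 [522.97235905  44.15197614  51.69387547] [-5.58069544 -1.25995338  7.8264883 ] [-0.22091543  0.83981463  0.02163142] 19.602992160920117
```

View pics/w14.png

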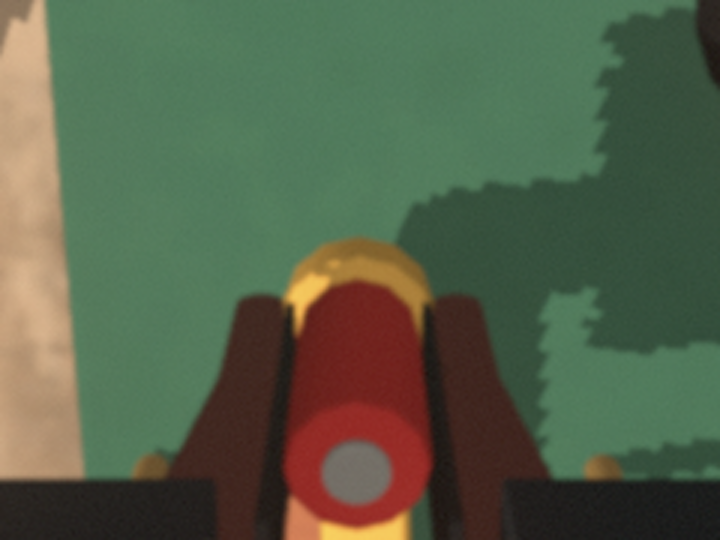

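View pics/s14.png

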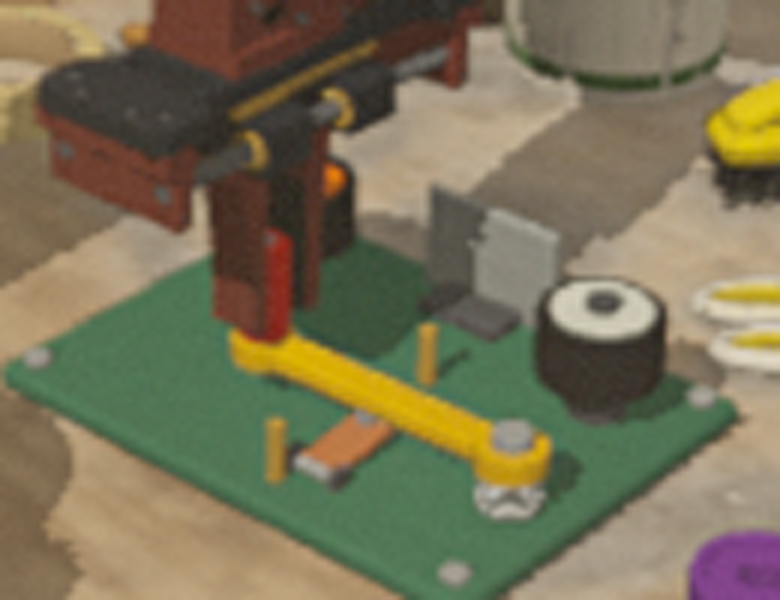

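Emit:
{"method": "carry_out", "body": {
  "delta_pos": [
    [0.3,0,0],
    [0.6,0,-0.02],
    [1.2,0,-0.06],
    [1.8,0,-0.14],
    [2.39,0,-0.24],
    [2.97,0,-0.38],
    [3.55,0,-0.54],
    [4.0,0,-0.69],
    [4.23,0,-0.77],
    [4.23,0,-0.77]
  ],
  "rotation": [
    [0,0,0],
    [0,0,0],
    [0,0,0],
    [0,0,0],
    [0,0,0],
    [0,0,0],
    [0,0,0],
    [0,0,0],
    [0,0,0],
    [0,0,0]
  ]
}}

```text
t: 14.13
ee_pos: [565.5, 43.8, 51.7]
orientation: [-1.566, -0.108, 0.117]
ft_force: [-6.9, 7.3, 7.9]
width: 19.8
```

```bash
cat > chk.py <<'E'
from h import *
import sys
o=ctrl.get_obs(); p=o['ee_pos']; print(o['t'],p,o['ft_force'],o['moment'],o['width'])
n=sys.argv[1]
im=ctrl.get_image('wrist'); crop(im,180,160,460,370,2.8,f'pics/w{n}.png')
im=ctrl.get_image('scene'); crop(im,270,195,400,295,6,f'pics/s{n}.png')
im=ctrl.get_image('top'); crop(im,255,170,385,280,6,f'pics/t{n}.png')
d=p[:2]-[543.475,-73.878]; print('theta from TCP',.4+ (np.pi/2+.1443)-np.arctan2(d[1],d[0]),'r',np.hypot(*d))
E
python3 chk.py 15
```

```text
14.1333 [565.49924508  43.79576052  51.66548238] [-6.94847521  7.31606229  7.91784298] [ 1.1519314   1.20920181 -0.00468569] 19.797537130011484
theta from TCP 0.729322958713905 r 119.71708853012305
```

View pics/s15.png

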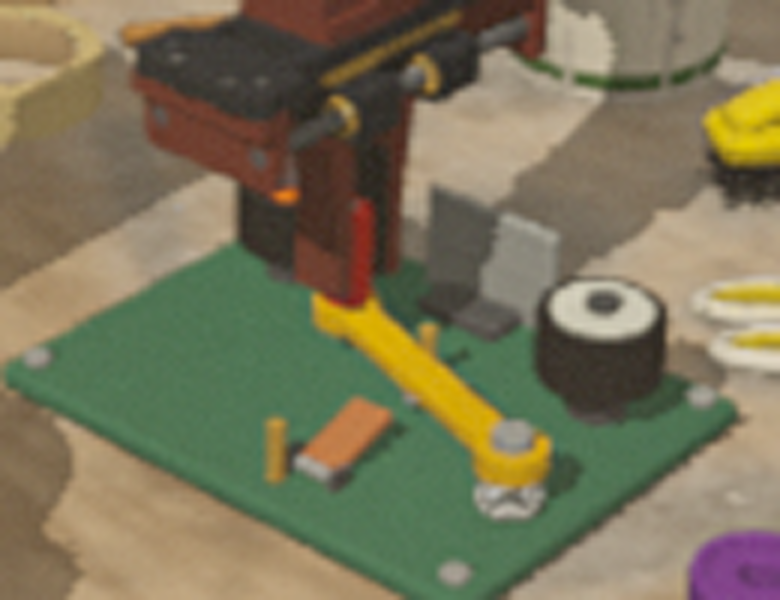

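View pics/w15.png

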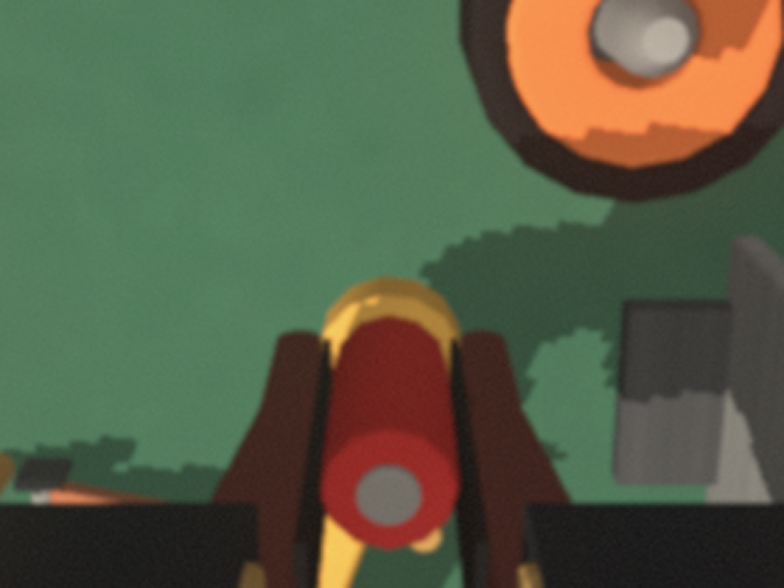

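View pics/t15.png

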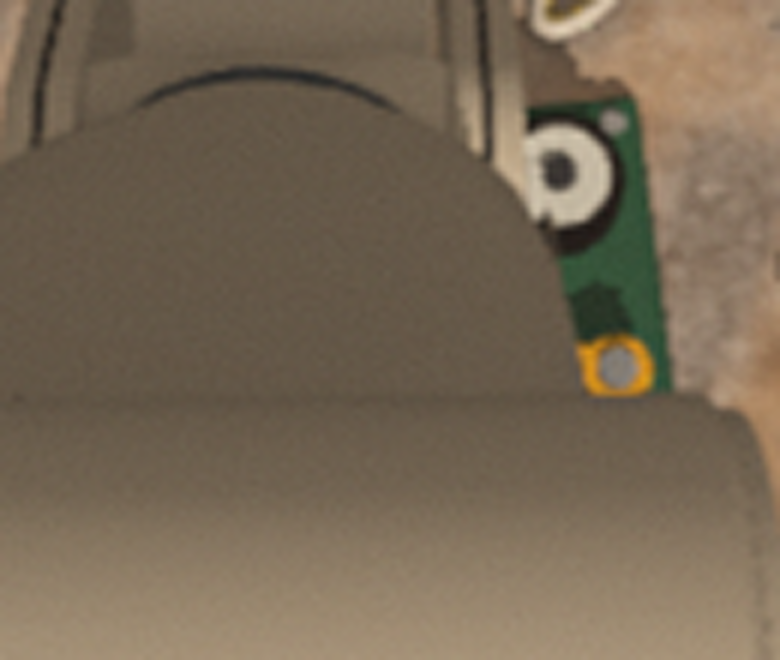

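The pawl has clicked back up and θ≈0.73. Nudge a little further towards the stop.

Emit:
{"method": "carry_out", "body": {
  "delta_pos": [
    [0.2,0,-0.02],
    [0.35,0,-0.04],
    [0.35,0,-0.04],
    [0.35,0,-0.04],
    [0.35,0,-0.04],
    [0.35,0,-0.04]
  ],
  "rotation": [
    [0,0,0],
    [0,0,0],
    [0,0,0],
    [0,0,0],
    [0,0,0],
    [0,0,0]
  ]
}}

```text
t: 14.78
ee_pos: [568.1, 43.4, 51.6]
orientation: [-1.567, -0.107, 0.118]
ft_force: [-8.1, 2.7, 7.7]
width: 19.4
```

```bash
python3 chk.py 16
```

```text
14.7833 [568.09523337  43.39357122  51.61268873] [-8.13549433  2.66918144  7.70234555] [ 0.47805902  1.29246431 -0.01291698] 19.417780277835234
theta from TCP 0.7512366855288646 r 119.82811568110891
```

View pics/s16.png

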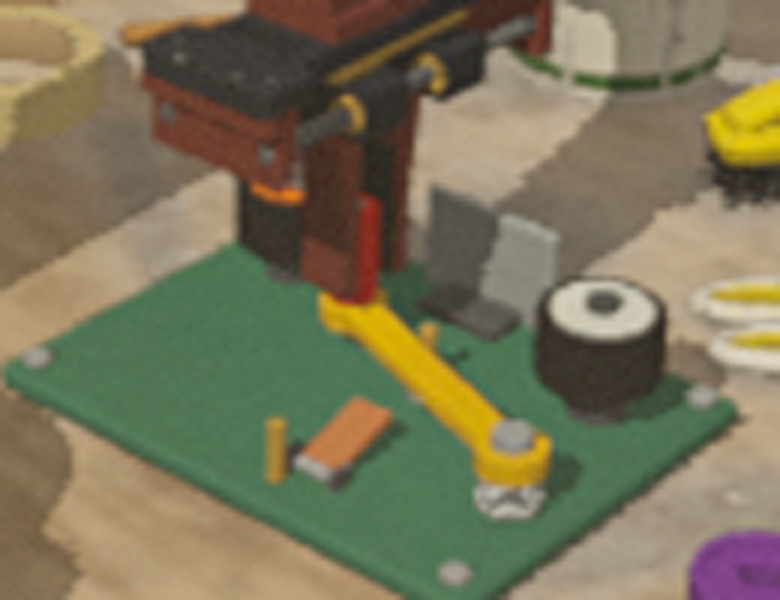

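View pics/w16.png

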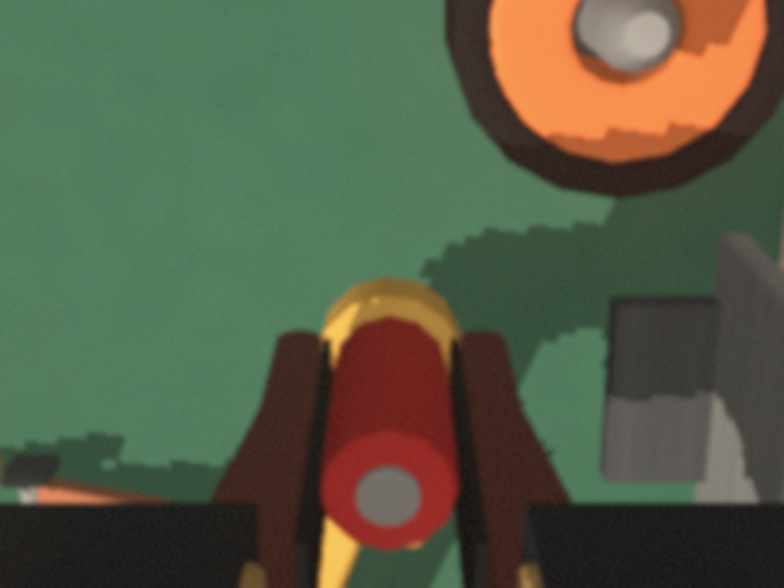

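Emit:
{"method": "carry_out", "body": {
  "delta_pos": [
    [0.15,0,-0.04],
    [0.15,0,-0.04],
    [0.15,0,-0.04],
    [0.15,0,-0.04],
    [0.15,0,-0.04],
    [0.15,0,-0.04],
    [0.15,0,-0.04],
    [0.15,0,-0.04]
  ],
  "rotation": [
    [0,0,0],
    [0,0,0],
    [0,0,0],
    [0,0,0],
    [0,0,0],
    [0,0,0],
    [0,0,0],
    [0,0,0]
  ]
}}

```text
t: 15.6
ee_pos: [569.5, 43.1, 51.6]
orientation: [-1.567, -0.107, 0.119]
ft_force: [-8.0, 2.3, 9.3]
width: 19.5
```

```bash
python3 chk.py 17; python3 - <<'E'
from workcell import ctrl
import cv2
cv2.imwrite('pics/s18.png',ctrl.get_image('scene')[:,:,::-1])
print(ctrl.get_obs()['ee_pos'])
E
```

```text
15.6 [569.54531972  43.0922665   51.59521107] [-7.97712195  2.29809471  9.25421756] [ 0.35013602  1.351363   -0.01650894] 19.53811505818078
theta from TCP 0.7635955738976445 r 119.84033050850161
[569.54727813  43.10719139  51.58394542]
```

View pics/s18.png

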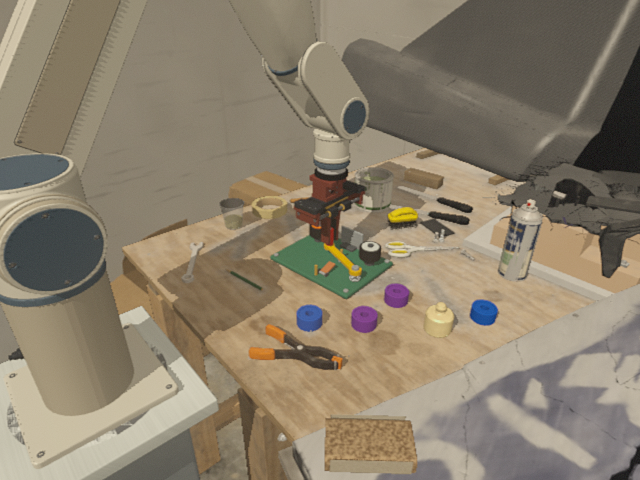

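View pics/w17.png

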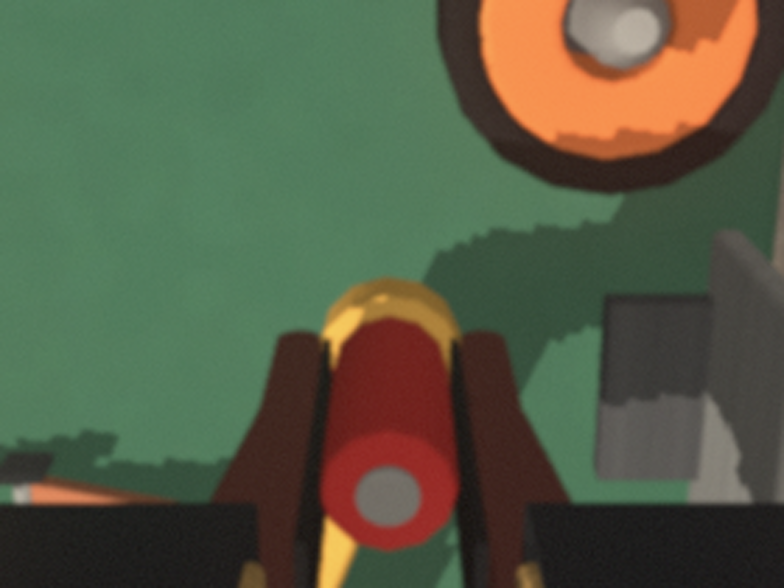

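The arm holds steady at about 0.76 rad, and the bystanders (scene pixels: weight (439,320), cup (232,212), tape (268,207)) have not moved. The wheel is on its post. Handing in.

```bash
python3 -c "
from workcell import ctrl
print(ctrl.close_job())"
```

```text
the job is handed in; nothing more can be done
None
```

The idler wheel is hung and released on its post, and the gripper is holding the tensioner arm just short of its far stop. I handed the job in at about 16 s; no verdict was reported.

- **Idler wheel:** I gripped the black-tyred orange wheel, lowered it over the post until it met the shoulder, and opened the fingers. Later pictures from the scene and wrist cameras show it upright on the shoulder, with the post through the bore.
- **Tensioner:** I gripped the red knob and pushed the arm along its arc past the click. The pictures show the pawl sprung back up behind it.
- **Last checks:**
  - The arm angle was about 0.76 rad of the 0.8 at the stop, worked out from the gripper position and my fitted frame pose, so good to about 0.01 rad.
  - The horizontal push was about 8 N, which matches the spring rather than contact with the stop.
  - The grip was steady at 19.5 mm, and the other things on the bench looked unmoved.
- **Not confirmed:** the top camera's view of the knob and wheel was blocked by the arm at the end, so it could not back up the angle. No checks failed or disagreed beyond 1–2 mm of calibration spread.

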